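Lift the cleaned adapter out of its dish with the tongs

ROBOT

A 6-joint arm with a two-finger parallel gripper is mounted at the origin on a cart in front of the work surface, level with it; the furniture and walls round the work are solid. World frame = base frame: x ahead of the robot, y to its left, z up, the work surface at z = 0. Lengths are in m, angles in rad, forces in N, time in s.
With the tool pointing down it reaches from about 0.35 to 0.8 m from the base axis. Payload 7.3 kg.
Tool frame: the origin (TCP) lies midway between the tips of the shut fingers; the grasp point (between the pads) lies 19 mm behind it; z points along the fingers, y is the line along which they close (so a half turn about z gives the same grasp; the last joint's range is limited). The gripper opens to 85 mm and grips with 20 to 120 N. Pads are 22 mm wide; open, the fingers measure 114 mm over their backs; the gripper's body (76 mm by 85 mm) begins 54 mm behind the grasp point. The pads swing forward as they close: fully open they stand 13 mm farther back than shut.
Start: joints at [1.025, 0.342, 1.524, -0, 1.275, -0.146], TCP at [0.204, 0.484, 0.231] pointing down, gripper open.
Joint ranges: [-2.53, 2.53], [-0.77, 2.02], [0.04, 2.7], [-1, 4.14], [0.28, 2.66], [-3.11, 3.11]. Speed limits (rad/s): [2.57, 2.57, 3.14, 3.14, 3.14, 3.14].

INTERFACE

Orientations are given as a unit quaternion [x, y, z, w].
In Python, from station import env gives the robot as it stands. The module is installed in compiled form; this text tells all that it offers.
- The arm moves only by the tool arm_command, never from a script. Its argument "moves" is a list of rows, each a list of 3 entries, a list of its own where there are three numbers: the closure in counts, from 0 (fully open) to 255 (shut), then the shift along the tool's x, y, z in m, then the turn about the tool's z in degrees. A call has 1 to 20 rows; each row shifts and turns the commanded pose from where the row before left it, along the tool's axes as they then stand; what a row does not reach is not made up. A row lasts 1/10 s, in which the tool goes at most 50 mm and 8.59 degrees, less where a joint would pass 70% of its speed; a pose out of reach is approached as far as the arm can. A call is refused whole if a number of a shift passes 0.05 or a number of a turn 8.59, either way. A call with a gripper value outside its range is refused whole. The fingers move at their own pace and stop on an object; "newtons" is the grip in N (left out, the last holds). Time passes only in rows, so rows that do not move let the fingers close. It gives the time, the measured TCP pose, the force, the opening and the grip force at its end, in the units of the state.
- env.sense(): the state, without advancing time (a new reading comes with each control period).
- env.camera(name): name is "scene" or "top" or "wrist"; returns a dict with "image" (384x512x3 uint8, red, green, blue), "mtx" (3x3 intrinsics, pixels), "D" ([k1, k2, p1, p2, k3] as OpenCV has them; the pictures are not rectified), "origin" and "attitude" of the camera in the world. Camera axes: x right, y down, z forward; pixel columns grow to the right and rows downward; lengths in m; the calibration is good to about 2 mm. A picture is of the moment at which its call begins. There is no depth.
- env.finish_job(): hands the job in; it is judged then, once.
The state is a dict: "t": time; "q": joint angles; "joint_velocities": joint speeds; "joint_efforts": joint torques, N m; "tcp_pos": TCP position; "orientation": TCP orientation; "ft_force": force on the tool from outside, world axes, zero at the start; "ft_torque": the same for the moment, N m; "grip_width": finger opening in m; "grip_force": force on a finger pad.
Only numpy, scipy, OpenCV 4.12 (cv2) and the standard library are available. Lean on these libraries where they do the work, as an engineer would, in place of code of your own. Each camera call takes 0.05 s, during which the arm holds its last target. There are 200 camera calls.

TASK

The round steel adapter in one of the two glass dishes has been cleaned, so the gripper must not touch it: draw the tongs out of their holder, dip their open jaws into that dish, close them on the adapter and lift it out. Finish while still holding it: the program ends with the adapter clamped level and still in the tongs' jaws, at least 10 cm above the table, with nothing else carrying it. Leave the screw in the other dish, and both dishes and the other things standing where they are.

Things in the scene. Friction and masses are not known exactly. Their poses are not given: they have to be found in the camera images.
- tongs_grip (a point): Middle of the tongs' grip. Each handle ends in a black ribbed roll 16 mm thick, 26 mm long along this point's x; the two lie side by side along its y, 57 mm over their outer sides when open. z is up, away from the jaws; nothing is higher than 8 mm above this point. Squeezing the rolls together along y closes the jaws; part-squeezed to about 52 mm the tongs can be carried with the jaws still open.
- tongs_jaws (a point): Midway between the tongs' open jaws, 140 mm below tongs_grip, 6 mm above the open jaws' lower edges. Each jaw is a V plate 12 mm tall, 22 mm wide along x, that centres a round part. Open, they leave 43 mm free along y and are 67 mm over the outsides (36 and 60 mm with the rolls at 52 mm); closing on 26 mm lowers them 2.5 mm and leaves this point up to 12 mm off their middle.
- tongs: The tongs: steel, scissor-type, 155 mm tall, 130 g, upright in their holder, jaws down; origin midway between the jaws at their lower edges, 146 mm below tongs_grip, axes as there. The pivot is 62 mm below tongs_grip.
- tongs_half (a joint): Angle between the tongs' halves: 0 = fully open, where a spring keeps them; 0.1 with the rolls squeezed to about 52 mm; 0.31 when closed on a 26 mm part, with the rolls at 38 mm; at most 0.5. 2 to 3 N on the rolls starts to close them, 8 N brings them to 0.31; more clamps the part.
- holder_mouth (a point): Centre of the top opening of the tongs' holder, a grey painted upright box (38 x 82 mm outside, 98 mm tall, on a 50 x 128 mm flange bolted to the table, does not move). Its well is 30 mm (x) by 74 mm (y), 92 mm deep, its floor 6 mm above the table; the tongs stand on that floor with a few mm of play and come out straight up.
- adapter_center (a point): Centre of the round steel adapter, half-way up: a stepped ring, 26 mm across and 10 mm tall below, 20 mm across above, 15 mm tall in all, 30 to 60 g, standing with the wide part down on the floor of its dish; z is its upright axis. The jaws grip it by the wide part.
- adapter: The same adapter; origin at the centre of its underside, 7.5 mm below adapter_center.
- dish_adapter_floor (a point): Centre of the inner floor, 5 mm above the table, of the clear glass dish with the adapter: round, 88 mm outside (90 mm at the rim), inside 82 mm, rim 45 mm above the table, 200 g, loose. z points up.
- dish_adapter: The same dish; origin at the centre of its underside.
- dish_screw_floor (a point): Centre of the inner floor of the other, equal glass dish, the one with the screw. Which dish stands left or right varies.
- screw_center (a point): Centre of a black M10 cap screw, 35 mm tall, head 16 mm across, that stands on its head in the other dish. To be left there.
- wash_bottle: White wash bottle with a red cap, 60 mm across, 136 mm tall, stands behind the dishes; origin at its underside. To be left alone.
- lens_box: Small white plastic lens box, 47 x 45 x 19 mm, lies between the dishes; origin at its underside. To be left alone.
- marker: White marker pen with a black cap, 135 mm long, 17 mm thick, lies in front of the power supply; origin at its underside. To be left alone.
- dropper: Brown dropper bottle, 34 mm across, 102 mm tall, stands behind the dishes; origin at its underside. To be left alone.

How it is judged:
By the outcome, as a careful person would: the job done as asked, in the order asked, and still so for the second after the job is handed in, while the arm keeps its last pose, push and grip.
It also fails if it takes over 54 s, if anything falls off the work surface, if the arm or the gripper's body presses on something with over 40 N, if the wrist force passes 120 N, or if a joint passes its speed limit or range.

## Working session

There is one attempt and no reset: what is moved stays moved. The work goes in short steps, Python scripts to look and compute and a tool call to move; the robot and the scene stay as the last step left them, time stands still between calls to the robot, and variables do not carry over. Pictures are saved under pics/ and viewed, at most 13 in all, crops included, and the job is handed in when it is done.

Besides the shell and the picture viewer there is one more tool, called after "Request:" by a JSON object that holds its "fn" and its "kwargs". arm_command: Moves the arm, as the interface text tells. Its arguments: {"type":"object","properties":{"moves":{"type":"array","items":{"type":"array"}},"newtons":{"type":"number"}},"required":["moves"]}

```bash
mkdir -p pics
cat > h.py <<'E'
import numpy as np, cv2, pickle
from station import env
from scipy.spatial.transform import Rotation as R
def grab(n,f):
    c=env.camera(n); pickle.dump(c,open(f'pics/{f}.pkl','wb')); cv2.imwrite(f'pics/{f}.png',c['image'][:,:,::-1]); return c
def load(f): return pickle.load(open(f'pics/{f}.pkl','rb'))
def rot(c):
    a=np.array(c['attitude'],float); return a if a.shape==(3,3) else R.from_quat(a).as_matrix()
def ray(c,px):
    p=cv2.undistortPoints(np.array([[px]],float),np.array(c['mtx']),np.array(c['D']))[0,0]
    return np.array(c['origin']),rot(c)@np.array([p[0],p[1],1])
def plane(c,px,z):
    o,d=ray(c,px); return o+d*(z-o[2])/d[2]
def proj(c,P):
    Rm=rot(c).T; t=-Rm@np.array(c['origin'])
    return cv2.projectPoints(np.array([P],float),cv2.Rodrigues(Rm)[0],t,np.array(c['mtx']),np.array(c['D']))[0][0,0]
E
python3 - <<'E'
from h import *
ims=[]
for n in('scene','top'):
    c=grab(n,n+'0'); print(n,c['origin'],c['attitude'])
    cv2.imwrite(f'pics/{n}0b.png',cv2.resize(c['image'][:,:,::-1],(800,600),interpolation=cv2.INTER_CUBIC))
print(env.sense())
E
```

```text
scene [ 0.10571837 -0.49178745  0.61551165] [ 0.83612762 -0.30389129  0.16558521 -0.42558458]
top [0.31615654 0.01956402 1.26451584] [-0.67216957  0.73303204 -0.07528769  0.07199905]
{'t': 0.1, 'q': array([ 1.02496885e+00,  3.42659333e-01,  1.52490967e+00,  2.53382538e-05,
        1.27538806e+00, -1.46016493e-01]), 'joint_velocities': array([ 0.00033416, -0.00182586, -0.00321822, -0.00080605,  0.0011048 ,
       -0.00069397]), 'joint_efforts': array([ 1.65110734e-03, -4.34446657e+01, -2.46494722e+01, -1.83405468e-04,
        4.59345145e-03,  2.56096934e-05]), 'tcp_pos': array([0.20415163, 0.4833043 , 0.23069632]), 'orientation': array([ 1.98580282e-01,  9.80084387e-01, -6.37685122e-04, -2.42711453e-04]), 'ft_force': array([-0.05012307,  0.52119858, -0.41519421]), 'ft_torque': array([ 0.01981091, -0.00922403, -0.03718468]), 'grip_force': 0.0, 'grip_width': 0.0852280873188787}
```

View pics/scene0b.png

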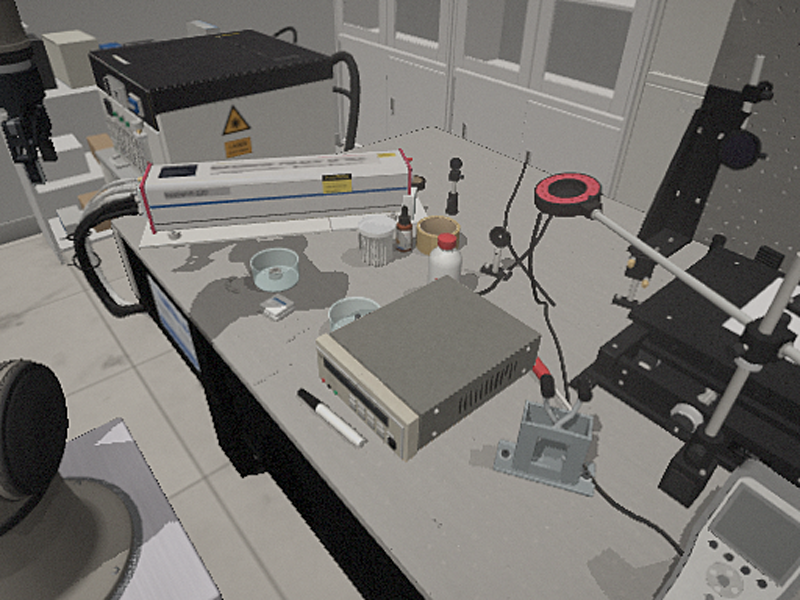

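View pics/top0b.png

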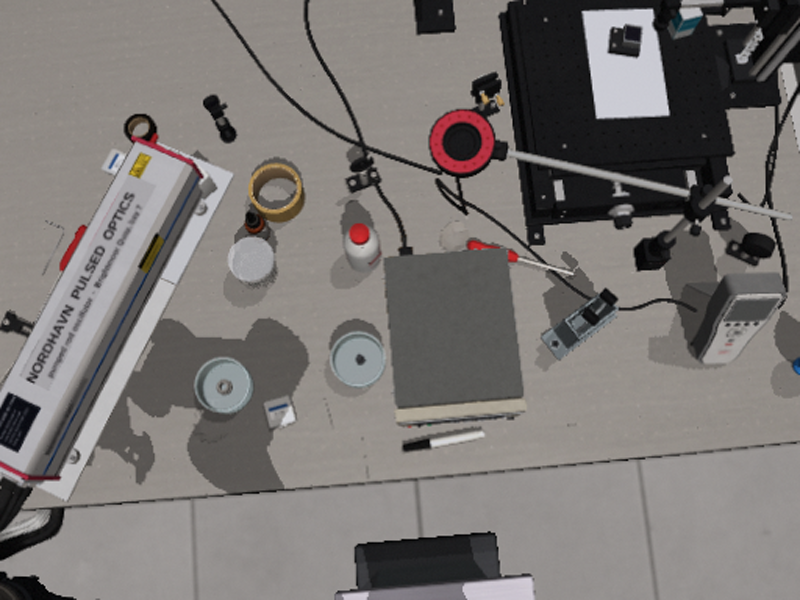

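The adapter (ring) is in the left dish, at top-view (222,385) in the 800-px picture. The screw dish is at (358,358), and the holder with the tongs is at about (582,325). In the scene view the rolls are at about (545,388) and (583,390).

Run:
```python
from h import *
t=load('top0');s=load('scene0')
a=cv2.resize(t['image'][170:245,330:410,::-1],(400,375),interpolation=cv2.INTER_CUBIC)
b=cv2.resize(s['image'][225:325,310:390,::-1],(400,500),interpolation=cv2.INTER_CUBIC)
d=cv2.resize(t['image'][215:275,110:190,::-1],(400,300),interpolation=cv2.INTER_CUBIC)
im=np.zeros((600,800,3),np.uint8); im[:375,:400]=a; im[:500,400:]=b; im[375:,:400]=cv2.resize(d,(400,300))[:225]
cv2.imwrite('pics/crop.png',im)
k=.64
for n,p,z in [('dishA rim',(222,382),.045),('adapter',(224,386),.012),('dishS',(358,356),.045),('holder',(580,328),.098),('ringlight',(462,142),.25),('bottle',(358,234),.136),('psu FL',(397,415),.1),('psu FR',(525,408),.1),('psu BR',(508,250),.1),('psuBL',(386,258),.1),('meter',(740,300),.1),('laser edge',(200,170),.1),('laser front',(60,480),.1)]:
    print(n,plane(t,(p[0]*k,p[1]*k),z).round(3))
# ring light by two views
def tri(p,q):
    o1,d1=ray(t,p);o2,d2=ray(s,q); A=np.c_[d1,-d2]; x=np.linalg.lstsq(A,o2-o1,rcond=None)[0]; return ((o1+d1*x[0]+o2+d2*x[1])/2).round(3)
T=lambda p,q:tri((p[0]*k,p[1]*k),(q[0]*k,q[1]*k))
print('ring',T((462,142),(570,190)),'psuFR top',T((525,400),(407,430)),'boom knuckle',T((715,190),(770,335)))
```

```text
dishA rim [0.497 0.311 0.045]
adapter [0.494 0.316 0.012]
dishS [0.52  0.088 0.045]
holder [ 0.525 -0.264  0.098]
ringlight [ 0.784 -0.095  0.25 ]
bottle [0.696 0.069 0.136]
psu FL [0.415 0.033 0.1  ]
psu FR [ 0.408 -0.163  0.1  ]
psu BR [ 0.661 -0.166  0.1  ]
psuBL [0.665 0.029 0.1  ]
meter [ 0.547 -0.526  0.1  ]
laser edge [0.843 0.323 0.1  ]
laser front [0.358 0.554 0.1  ]
ring [ 0.781 -0.095  0.259] psuFR top [ 0.417 -0.166  0.07 ] boom knuckle [ 0.668 -0.431  0.266]
```

View pics/crop.png

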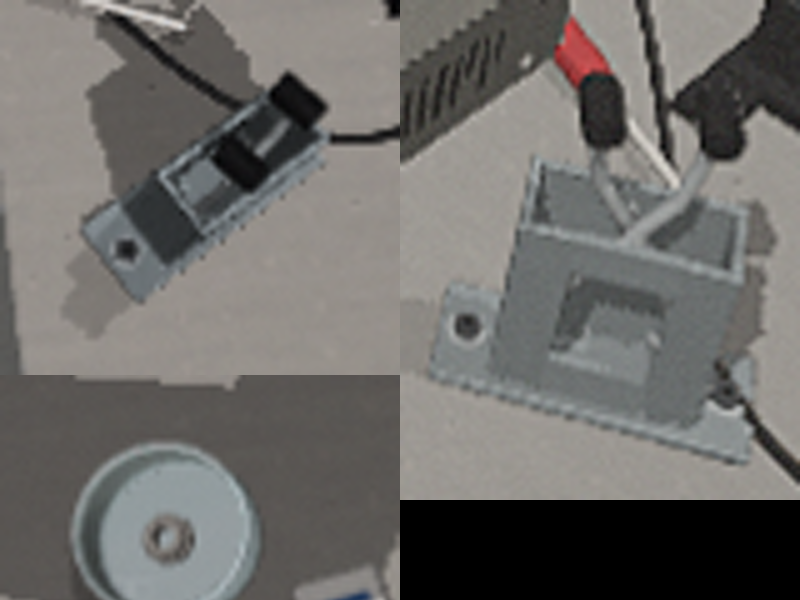

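The crop shows the two black rolls at about (300,100) and (240,163) in the top crop. In the scene crop they are at (603,110) and (722,127). The adapter ring is at crop (168,540), near the dish centre.

Run:
```python
from h import *
t=load('top0');s=load('scene0')
def tri(p,q):
    o1,d1=ray(t,p);o2,d2=ray(s,q); A=np.c_[d1,-d2]; x=np.linalg.lstsq(A,o2-o1,rcond=None)[0]; return ((o1+d1*x[0]+o2+d2*x[1])/2).round(4),np.linalg.norm(o1+d1*x[0]-o2-d2*x[1]).round(4)
a=(330+300/5,170+100/5); b=(330+240/5,170+163/5)
print(tri(a,(374.4,250.4)),tri(b,(350.6,247)))
A=plane(t,a,.155);B=plane(t,b,.155);print(A,B,(A+B)/2,'yaw y axis',np.degrees(np.arctan2(*(A-B)[[1,0]])),np.linalg.norm(A-B))
# black mask near rolls
im=t['image'][180:210,370:402]; m=(im.max(2)<45).astype(np.uint8)
n,l,st,ce=cv2.connectedComponentsWithStats(m)
for i in range(1,n):
    if st[i,4]>8:
        ys,xs=np.where(l==i); print(st[i],ce[i]+[370,180],plane(t,ce[i]+[370,180],.155))
# holder outer corners (crop px) at z=.098
print('adapter',plane(t,(110+168/5,215+165/5),.02),'rim',plane(t,(110+167/5,215+ (532-375)/5),.045))
# TCP now
print(R.from_quat(env.sense()['orientation']).as_matrix().round(3))
```

```text
(array([ 0.5586, -0.3014,  0.1522]), np.float64(0.0016)) (array([ 0.531 , -0.2689,  0.1531]), np.float64(0.0009))
[ 0.55854768 -0.30122124  0.155     ] [ 0.53094657 -0.2687395   0.155     ] [ 0.54474712 -0.28498037  0.155     ] yaw y axis -49.644040795637245 0.04262493402274509
[  1   5  24  23 210] [383.15238095 196.56666667] [ 0.54424016 -0.28283554  0.155     ]
[ 0  6  8  6 17] [373.41176471 188.76470588] [ 0.56488999 -0.26245114  0.155     ]
adapter [0.49079883 0.31348428 0.02      ] rim [0.49139554 0.30792939 0.045     ]
[[-0.921  0.389 -0.001]
 [ 0.389  0.921 -0.001]
 [ 0.    -0.001 -1.   ]]
```

Request:
{"fn": "arm_command", "kwargs": {"moves": [[0,[0,0,-0.011],8.33],[0,[0,0,-0.011],8.33],[0,[0,0,-0.011],8.33],[0,[0,0,-0.011],8.33],[0,[0,0,-0.011],8.33],[0,[0,0,-0.011],8.33],[0,[0,0,-0.011],8.33],[0,[0,0,-0.011],8.33],[0,[0,0,-0.011],8.33],[0,[0,0,-0.011],8.33],[0,[0,0,-0.011],8.33],[0,[0,0,-0.011],8.33],[0,[0,0,-0.011],8.33],[0,[0,0,-0.011],8.33]], "newtons": 20}}

```text
t: 1.5
tcp_pos: [0.2043, 0.4835, 0.3853]
orientation: [0.939, 0.343, -0.0, 0.0]
ft_force: [0.1, -0.0, 0.8]
grip_width: 0.0854
grip_force: 0.0
```

Request:
{"fn": "arm_command", "kwargs": {"moves": [[0,[-0.0133,0.0447,0],0],[0,[-0.0133,0.0447,0],0],[0,[-0.0133,0.0447,0],0],[0,[-0.0133,0.0447,0],0],[0,[-0.0133,0.0447,0],0],[0,[-0.0133,0.0447,0],0],[0,[-0.0133,0.0447,0],0],[0,[-0.0133,0.0447,0],0],[0,[-0.0133,0.0447,0],0],[0,[-0.0133,0.0447,0],0],[0,[-0.0133,0.0447,0],0],[0,[-0.0133,0.0447,0],0],[0,[-0.0133,0.0447,0],0],[0,[-0.0133,0.0447,0],0],[0,[-0.0133,0.0447,0],0],[0,[-0.0133,0.0447,0],0],[0,[-0.0133,0.0447,0],0],[0,[-0.0133,0.0447,0],0],[0,[0,0,0],0],[0,[0,0,0],0]]}}

```text
t: 3.5
tcp_pos: [0.5444, -0.2846, 0.3834]
orientation: [0.939, 0.345, -0.001, -0.001]
ft_force: [-0.2, 0.9, 1.0]
grip_width: 0.0856
grip_force: 0.0
```

Run:
```python
from h import *
c=grab('wrist','w1'); s=env.sense(); print(s['t'],s['q'].round(3),s['tcp_pos'].round(4)); print(R.from_quat(s['orientation']).as_matrix().round(3)); print(c['origin'])
print(proj(c,(0.5445,-0.285,.16)))
```

```text
3.55 [-0.605  0.467  0.922  0.     1.755  0.259] [ 0.5443 -0.2836  0.3846]
[[ 0.761  0.649 -0.001]
 [ 0.649 -0.761  0.001]
 [ 0.    -0.002 -1.   ]]
[ 0.60039961 -0.23746961  0.52512561]
[253.12655166 164.41759787]
```

View pics/w1.png

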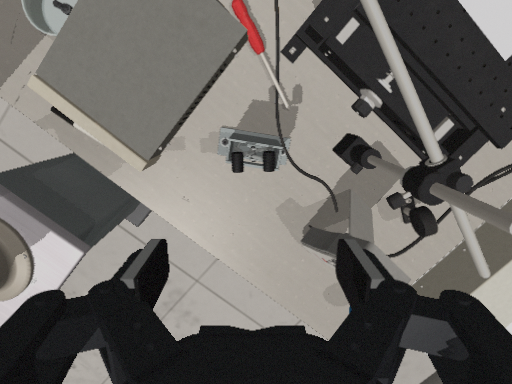

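The wrist view shows the rolls at about (237,160) and (269,160), slightly tilted against the jaw line. I'll measure them.

Run:
```python
from h import *
c=load('w1'); im=c['image'][140:182,222:290]; m=(im.max(2)<55).astype(np.uint8)
n,l,st,ce=cv2.connectedComponentsWithStats(m)
for i in range(1,n):
    if st[i,4]>40:
        pts=np.argwhere(l==i)[:,::-1].astype(np.float32); print(st[i],ce[i]+[222,140],cv2.minAreaRect(pts))
        print('  z.157',plane(c,ce[i]+[222,140],.157).round(4))
t=R.from_quat(env.sense()['orientation']).as_matrix()
for P in [(0.5445,-0.285,.157)]:
  for d in(-.0205,.0205):
    q=np.array(P)+t[:,1]*d; print(proj(c,q), [proj(c,q+t[:,0]*e) for e in(-.013,.013)])
cv2.imwrite('pics/w1c.png',cv2.resize(c['image'][110:190,205:305,::-1],(800,640),interpolation=cv2.INTER_CUBIC)[:600])
```

```text
[ 41  11  13  21 246] [269.         160.43495935] ((47.0, 21.0), (20.0, 12.0), 90.0)
  z.157 [ 0.5615 -0.2977  0.157 ]
[  9  12  13  20 224] [236.92857143 161.19642857] ((15.0, 21.5), (12.0, 19.0), 0.0)
  z.157 [ 0.5336 -0.2665  0.157 ]
[237.45477417 163.99603422] [array([237.61987693, 173.68604006]), array([237.28712896, 154.11581054])]
[268.80279934 163.93516892] [array([268.66329968, 173.62845709]), array([268.94422423, 154.05154976])]
```

View pics/w1c.png

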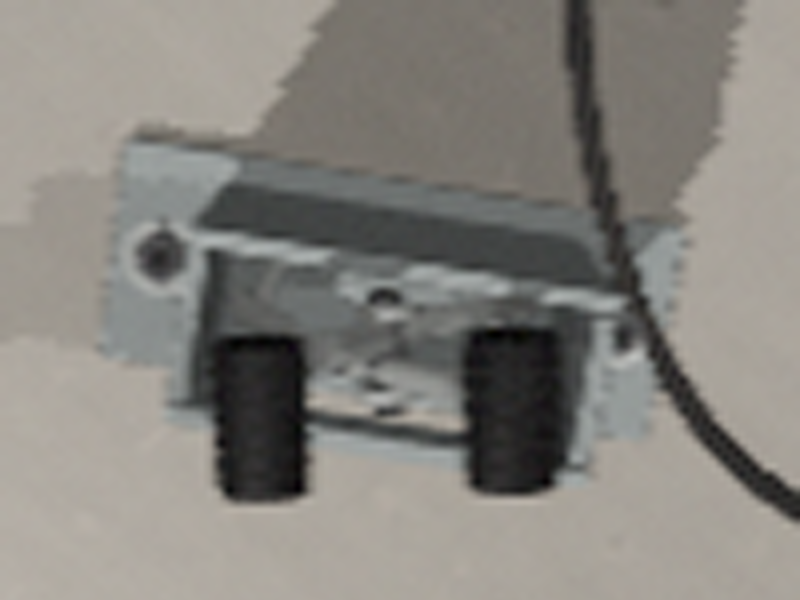

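Request:
{"fn": "arm_command", "kwargs": {"moves": [[0,[0.002,0,0.032],-1.3],[0,[0,0,0.032],0],[0,[0,0,0.032],0],[0,[0,0,0.032],0],[0,[0,0,0.032],0],[0,[0,0,0.032],0],[0,[0,0,0.032],0],[0,[0,0,0.032],0],[60,[0,0,0],0],[60,[0,0,0],0],[60,[0,0,0],0],[60,[0,0,0],0]]}}

```text
t: 4.75
tcp_pos: [0.547, -0.2829, 0.1317]
orientation: [0.934, 0.357, 0.001, 0.002]
ft_force: [0.2, 0.7, -0.4]
grip_width: 0.0653
grip_force: 0.0
```

Run:
```python
from h import *
c=grab('wrist','w2'); s=env.sense(); print(s['t'],s['tcp_pos'].round(4),s['grip_width'],s['ft_force']); print(R.from_quat(s['orientation']).as_matrix().round(3))
cv2.imwrite('pics/w2c.png',c['image'][60:384,80:440,::-1].repeat(2,0).repeat(2,1)[:600])
```

```text
4.8 [ 0.5467 -0.2829  0.1312] 0.0653123842345599 [-0.46843172  0.29355051  0.02088366]
[[ 0.746  0.666  0.003]
 [ 0.666 -0.746 -0.002]
 [ 0.001  0.003 -1.   ]]
```

View pics/w2c.png

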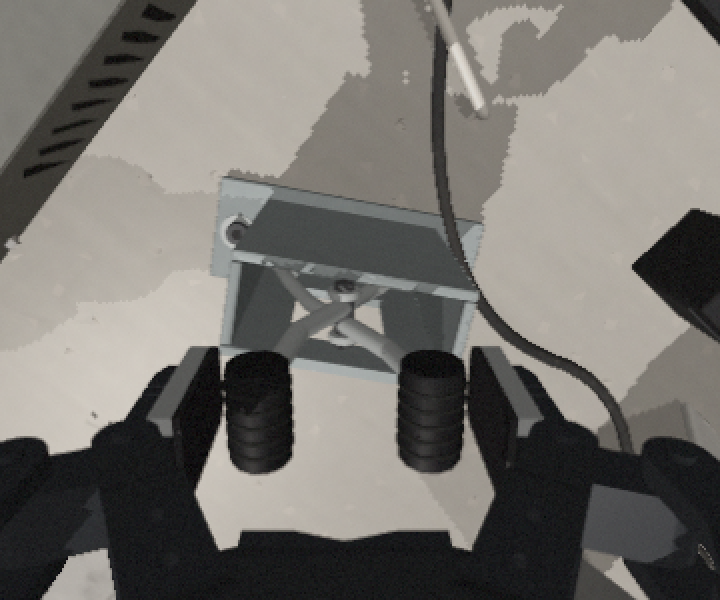

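The rolls sit between the pads, centred within a millimetre or two, with the holder turned about 7° relative to them. I'll close to about 52 mm.

Request:
{"fn": "arm_command", "kwargs": {"moves": [[90,[0,0,0.002],0],[95,[0,0,0],0],[100,[0,0,0],0],[100,[0,0,0],0],[100,[0,0,0],0],[100,[0,0,0],0]]}}

```text
t: 5.4
tcp_pos: [0.548, -0.2839, 0.1314]
orientation: [0.934, 0.356, 0.002, 0.003]
ft_force: [0.1, 0.2, 16.4]
grip_width: 0.0536
grip_force: 17.7
```

Request:
{"fn": "arm_command", "kwargs": {"moves": [[100,[0,0,-0.003],0],[100,[0,0,-0.003],0],[100,[0,0,0],0],[100,[0,0,0],0]]}}

```text
t: 5.8
tcp_pos: [0.5458, -0.2824, 0.1329]
orientation: [0.934, 0.357, -0.0, -0.0]
ft_force: [-0.4, -0.2, 1.7]
grip_width: 0.052
grip_force: 4.6
```

Request:
{"fn": "arm_command", "kwargs": {"moves": [[100,[0,0,-0.005],0],[100,[0,0,-0.01],0],[100,[0,0,-0.015],0],[100,[0,0,-0.015],0],[100,[0,0,-0.015],0]]}}

```text
t: 6.3
tcp_pos: [0.546, -0.2826, 0.1945]
orientation: [0.934, 0.357, 0.0, 0.0]
ft_force: [1.2, 0.1, -1.3]
grip_width: 0.0518
grip_force: 3.8
```

Run:
```python
from h import *
c=grab('scene','s2');print(env.sense()['grip_width'],env.sense()['grip_force'],env.sense()['ft_force'])
w=grab('wrist','w3')
a=cv2.resize(c['image'][190:320,300:400,::-1],(400,520),interpolation=cv2.INTER_CUBIC)
b=cv2.resize(w['image'][100:300,130:330,::-1],(400,400),interpolation=cv2.INTER_CUBIC)
im=np.zeros((520,800,3),np.uint8);im[:,:400]=a;im[:400,400:]=b;cv2.imwrite('pics/c3.png',im)
```

```text
0.051892568834797925 3.8869690150022507 [ 0.92340677 -0.40250921  0.64358521]
```

View pics/c3.png

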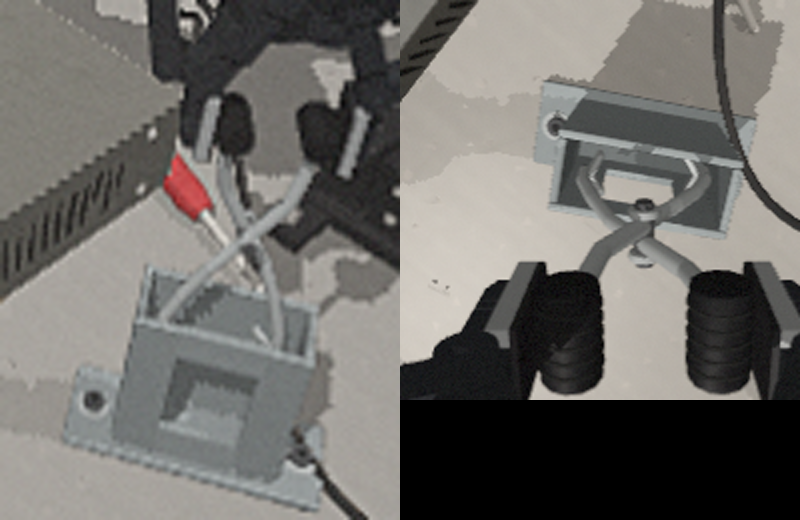

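The tongs are rising cleanly out of the well, with the jaws still open. I'll lift clear and carry them towards the left dish, stopping 7 cm short along tool x so the wrist camera can see the adapter.

Request:
{"fn": "arm_command", "kwargs": {"moves": [[100,[0,0,-0.01],0],[100,[0,0,-0.02],0],[100,[0,0,-0.025],0],[100,[0,0,-0.025],0],[100,[0,0,-0.025],0],[100,[0,0,-0.02],0],[100,[0,0,-0.01],0]]}}

```text
t: 7.1
tcp_pos: [0.5462, -0.2827, 0.3302]
orientation: [0.934, 0.357, 0.001, 0.001]
ft_force: [-0.1, -0.5, -1.2]
grip_width: 0.0518
grip_force: 3.9
```

Request:
{"fn": "arm_command", "kwargs": {"moves": [[100,[0.005,-0.008,0],0],[100,[0.01,-0.017,0],0],[100,[0.015,-0.025,0],0],[100,[0.018,-0.03,0],0],[100,[0.018,-0.03,0],0],[100,[0.018,-0.03,0],0],[100,[0.018,-0.03,0],0],[100,[0.018,-0.03,0],0],[100,[0.018,-0.03,0],0],[100,[0.018,-0.03,0],0],[100,[0.018,-0.03,0],0],[100,[0.018,-0.03,0],0],[100,[0.018,-0.03,0],0],[100,[0.018,-0.03,0],0],[100,[0.018,-0.03,0],0],[100,[0.018,-0.031,0],0],[100,[0.015,-0.025,0],0],[100,[0.01,-0.015,0],0],[100,[0.005,-0.005,0],0],[100,[0,0,0],0]]}}

```text
t: 9.1
tcp_pos: [0.4408, 0.2762, 0.3272]
orientation: [0.934, 0.357, -0.001, 0.0]
ft_force: [-0.3, -0.3, -0.8]
grip_width: 0.052
grip_force: 3.9
```

Run:
```python
from h import *
s=env.sense(); print(s['t'],s['tcp_pos'].round(4),s['grip_width'],s['grip_force'])
w=grab('wrist','w4'); t=R.from_quat(s['orientation']).as_matrix(); print(t.round(3),proj(w,(.491,.3135,.02)))
g=s['tcp_pos']-t[:,2]*.0195; print('jaw tip',proj(w,g+t[:,2]*.146))
cv2.imwrite('pics/w4b.png',cv2.resize(w['image'][:,:,::-1],(800,600),interpolation=cv2.INTER_CUBIC))
```

```text
9.1 [0.4408 0.2762 0.3272] 0.052030177612434225 3.855978548526764
[[ 0.745  0.667 -0.002]
 [ 0.667 -0.745 -0.001]
 [-0.002 -0.001 -1.   ]] [256.13639095 112.73005304]
jaw tip [252.35005634 184.01244627]
```

View pics/w4b.png

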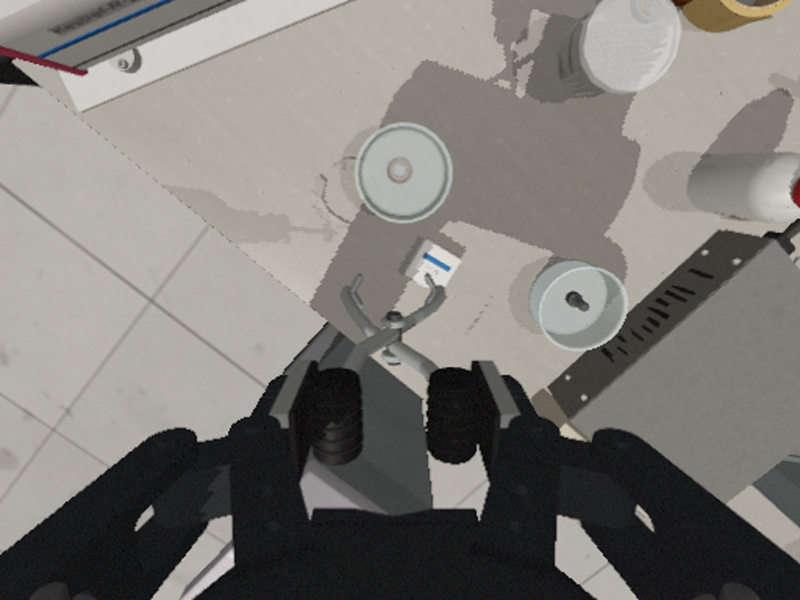

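The wrist view shows the adapter at about (400,170) in the 800-px picture. The open jaws are at (355,285) and (435,285), which matches the predicted tip. Next I'll measure the adapter centroid in all three cameras.

Run:
```python
from h import *
w=load('w4')
for n,c,P in(('w',w,(256,109)),('top',load('top0'),(143.5,247.5)),('scene',load('s2'),None)):
    if P is None: P=proj(c,(.493,.3155,.015)).round(); 
    x,y=map(int,P); r=16 if n=='w' else 9
    g=cv2.cvtColor(c['image'],cv2.COLOR_RGB2GRAY)[y-r:y+r+1,x-r:x+r+1].astype(float)
    k=np.median(g); d=np.clip(k-g-12,0,None); yy,xx=np.mgrid[-r:r+1,-r:r+1]; d[np.hypot(xx,yy)>(r*.8)]=0
    p=np.array([x+(d*xx).sum()/d.sum(),y+(d*yy).sum()/d.sum()])
    print(n,P,p,k,[plane(c,p,z).round(4) for z in(.0125,)])
    if n!='w': print(np.array(g,int)[::1,::1])
```

```text
w (256, 109) [254.50291395 109.90743915] 181.0 [array([0.4924, 0.318 , 0.0125])]
top (143.5, 247.5) [143.73653137 247.73837638] 154.0 [array([0.4925, 0.3149, 0.0125])]
[[149 143 151 154 153 153 153 154 154 153 154 155 154 155 154 154 154 153
  154]
 [154 154 153 154 154 154 154 153 153 154 153 154 153 153 153 153 153 154
  154]
 [154 153 153 155 153 153 154 153 154 153 153 154 153 152 153 154 153 153
  155]
 [154 154 154 153 152 155 154 152 155 154 154 154 153 153 154 154 154 154
  154]
 [153 153 154 154 153 153 154 145 143 140 143 147 153 154 154 154 154 155
  154]
 [153 153 154 153 154 153 145 126 123 119 122 124 140 141 154 153 155 155
  155]
 [153 153 153 155 153 145 130 107 114 122 119 108 108 107 146 154 155 153
  155]
 [154 154 154 155 149 125 122  80  83 118 133 120  98  99 127 155 155 155
  155]
 [155 154 155 154 142 126  95  55 112 138 147 130  89 107 107 156 154 154
  156]
 [155 154 153 155 136 129  82  64 151 155 150 127  95  95  77 155 155 155
  154]
 [156 155 155 154 133 125 109  79 151 152 141 124  82  99  77 156 156 153
  154]
 [156 155 156 154 141 110 125 102 143 140
[... 1533 characters left out ...]
 170 168 163 167 180 158 134 169 171 166 166
  164]
 [182 183 180 182 184 157 162 178 182 170 168 136 127 148 170 169 165 166
  165]
 [181 183 181 180 182 165 154 153 149 145 140 138 152 177 174 169 167 165
  161]
 [181 181 180 179 182 183 182 176 165 161 170 180 175 174 172 169 169 166
  163]
 [181 179 181 180 180 181 181 180 183 179 178 174 175 176 172 168 168 167
  164]
 [178 181 183 180 179 182 180 178 179 177 176 177 174 171 172 168 169 166
  164]
 [184 182 185 184 179 179 178 177 175 176 176 176 174 170 169 168 169 171
  165]
 [183 183 184 183 182 179 181 181 179 176 177 175 176 173 177 171 170 169
  164]
 [183 184 184 183 184 184 183 181 180 179 178 179 176 173 172 170 166 141
  119]]
```

Request:
{"fn": "arm_command", "kwargs": {"moves": [[100,[0.01,0.001,0],0],[100,[0.018,0.001,0],0],[100,[0.018,0.001,0],0],[100,[0.013,0.001,0],0],[100,[0.0065,0.001,0.01],0],[100,[0,0,0.02],0],[100,[0,0,0.025],0],[100,[0,0,0.025],0],[100,[0,0,0.02],0],[100,[0,0,0.01],0],[100,[0,0,0],0],[100,[0,0,0],0]]}}

```text
t: 10.35
tcp_pos: [0.4942, 0.3156, 0.219]
orientation: [0.934, 0.356, 0.001, -0.0]
ft_force: [-0.4, -0.1, 0.7]
grip_width: 0.0521
grip_force: 3.9
```

Run:
```python
from h import *
s=env.sense(); print(s['t'],s['tcp_pos'].round(4),s['grip_width'],s['grip_force'])
w4=load('w4');print('dish from w4',plane(w4,(403.5*.64,172*.64),.045))
w=grab('wrist','w5');c=grab('scene','s5');tp=grab('top','t5'); t=R.from_quat(s['orientation']).as_matrix()
g=s['tcp_pos']-t[:,2]*.019; tip=g+t[:,2]*.146; print('tip',tip, proj(w,tip),proj(c,tip),'adapter',proj(w,(.493,.3163,.015)),proj(c,(.493,.3163,.015)))
x,y=proj(w,tip).astype(int); a=cv2.resize(w['image'][y-55:y+55,x-73:x+74,::-1],(800,600),interpolation=cv2.INTER_CUBIC)
a=cv2.resize(a,(440,330)); 
x,y=proj(c,tip).astype(int); b=cv2.resize(c['image'][y-40:y+60,x-30:x+30,::-1],(360,600),interpolation=cv2.INTER_CUBIC)
im=np.zeros((600,800,3),np.uint8); im[:330,:440]=a; im[:,440:]=b
x,y=143,247; im[330:,:440]=cv2.resize(tp['image'][y-27:y+27,x-44:x+44,::-1],(440,270),interpolation=cv2.INTER_CUBIC)
cv2.imwrite('pics/c5.png',im); print(proj(w,tip).astype(int),proj(c,tip).astype(int))
```

```text
10.35 [0.4942 0.3156 0.219 ] 0.052129469919758996 3.86110357940197
dish from w4 [0.49597633 0.31436585 0.045     ]
tip [0.49431319 0.31564832 0.09197607] [252.35553256 183.87184152] [173.5052841  152.31757769] adapter [251.19125665 167.97474546] [176.06642924 174.49220015]
[252 183] [173 152]
```

View pics/c5.png

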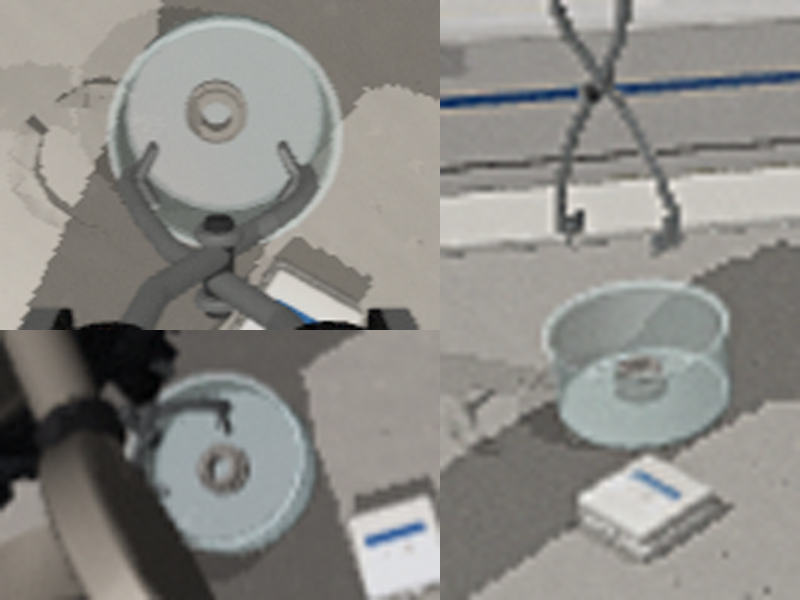

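Wrist crop: adapter ring at (216,112), jaw plates at about x 147 and 290, both inside the dish rim. The jaws need about 3 mm more along tool x and are well placed along y, so I'm descending in two stages.

Request:
{"fn": "arm_command", "kwargs": {"moves": [[100,[0.003,0,0.015],0],[100,[0,0,0.015],0],[100,[0,0,0.015],0],[100,[0,0,0.01],0],[100,[0,0,0],0]]}}

```text
t: 11.0
tcp_pos: [0.4954, 0.3175, 0.1624]
orientation: [0.934, 0.357, -0.001, 0.0]
ft_force: [-0.1, -0.3, -1.8]
grip_width: 0.0523
grip_force: 3.9
```

Request:
{"fn": "arm_command", "kwargs": {"moves": [[100,[0,0,0.01],0],[100,[0,0,0.008],0],[100,[0,0,0.005],0],[100,[0,0,0.002],0],[100,[0,0,0],0],[100,[0,0,0],0]]}}

```text
t: 11.6
tcp_pos: [0.4961, 0.3178, 0.1386]
orientation: [0.934, 0.357, 0.0, -0.0]
ft_force: [-0.6, -0.2, -1.4]
grip_width: 0.052
grip_force: 3.9
```

Run:
```python
from h import *
s=env.sense(); print(s['t'],s['tcp_pos'].round(4),s['grip_width'],s['grip_force'],s['ft_force'],s['ft_torque'])
w=grab('wrist','w6');c=grab('scene','s6');tp=grab('top','t6')
x,y=252,178; a=cv2.resize(w['image'][y-50:y+50,x-66:x+67,::-1],(440,330),interpolation=cv2.INTER_CUBIC)
x,y=175,160; b=cv2.resize(c['image'][y-50:y+50,x-30:x+30,::-1],(360,600),interpolation=cv2.INTER_CUBIC)
im=np.zeros((600,800,3),np.uint8); im[:330,:440]=a; im[:,440:]=b
x,y=143,247; im[330:,:440]=cv2.resize(tp['image'][y-27:y+27,x-44:x+44,::-1],(440,270),interpolation=cv2.INTER_CUBIC)
cv2.imwrite('pics/c6.png',im)
```

```text
11.6 [0.4961 0.3178 0.1386] 0.051950632721444436 3.856315389275551 [-0.61950708 -0.20508112 -1.41307292] [ 0.01919813 -0.00343188 -0.00499769]
```

View pics/c6.png

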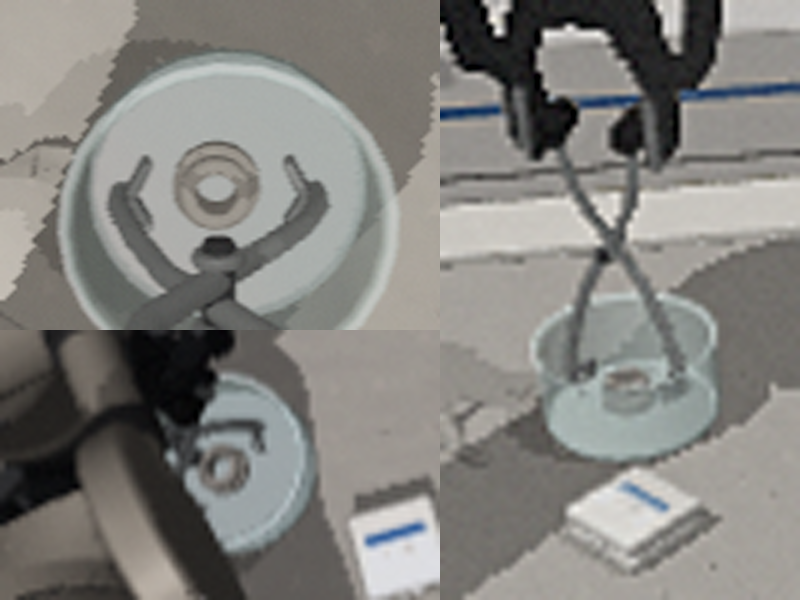

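The open jaws straddle the adapter at its height, centred within about 2 mm and clear of the glass. I'll close slowly.

Request:
{"fn": "arm_command", "kwargs": {"moves": [[106,[0,0,0],0],[112,[0,0,0],0],[118,[0,0,0],0],[124,[0,0,0],0],[130,[0,0,0],0],[136,[0,0,0],0],[142,[0,0,0],0],[148,[0,0,0],0],[148,[0,0,0],0],[148,[0,0,0],0]], "newtons": 25}}

```text
t: 12.75
tcp_pos: [0.4962, 0.3177, 0.1387]
orientation: [0.934, 0.357, 0.0, 0.0]
ft_force: [0.7, 0.3, 3.1]
grip_width: 0.0364
grip_force: 18.8
```

Request:
{"fn": "arm_command", "kwargs": {"moves": [[165,[0,0,0],0],[165,[0,0,0],0],[165,[0,0,0],0],[165,[0,0,-0.002],0],[165,[0,0,-0.003],0],[165,[0,0,-0.005],0],[165,[0,0,-0.005],0],[165,[0,0,0],0]]}}

```text
t: 13.55
tcp_pos: [0.4963, 0.3179, 0.1542]
orientation: [0.934, 0.357, 0.001, -0.0]
ft_force: [0.2, 0.0, -1.4]
grip_width: 0.0355
grip_force: 25.1
```

Run:
```python
from h import *
s=env.sense(); print(s['t'],s['tcp_pos'].round(4),s['grip_width'],s['grip_force'],s['ft_force'])
w=grab('wrist','w7');w0=load('w6')
from numpy import abs
g=lambda c:cv2.cvtColor(c['image'],cv2.COLOR_RGB2GRAY)
```

```text
13.55 [0.4963 0.3179 0.1542] 0.03545936423132742 25.141204297542572 [ 0.21531568  0.0203141  -1.41207177]
```

Request:
{"fn": "arm_command", "kwargs": {"moves": [[165,[0,0,-0.005],0],[165,[0,0,-0.008],0],[165,[0,0,-0.01],0],[165,[0,0,-0.012],0],[165,[0,0,-0.015],0],[165,[0,0,-0.015],0],[165,[0,0,-0.015],0],[165,[0,0,-0.015],0],[165,[0,0,-0.015],0],[165,[0,0,-0.012],0],[165,[0,0,-0.01],0],[165,[0,0,-0.008],0],[165,[0,0,-0.005],0],[165,[0,0,-0.002],0],[165,[0,0,0],0],[165,[0,0,0],0],[165,[0,0,0],0],[165,[0,0,0],0],[165,[0,0,0],0],[165,[0,0,0],0]]}}

```text
t: 15.6
tcp_pos: [0.4959, 0.3177, 0.3002]
orientation: [0.934, 0.357, -0.0, -0.0]
ft_force: [-0.3, 0.5, -1.4]
grip_width: 0.036
grip_force: 25.2
```

Run:
```python
from h import *
s=env.sense(); print(s['t'],s['tcp_pos'].round(4),s['grip_width'],s['grip_force'],s['ft_force'])
w=grab('wrist','w8');c=grab('scene','s8');tp=grab('top','t8')
x,y=252,185; a=cv2.resize(w['image'][y-50:y+50,x-66:x+67,::-1],(440,330),interpolation=cv2.INTER_CUBIC)
t=s['tcp_pos']; q=proj(c,t-[0,0,.12]).astype(int); print(q)
x,y=q; b=cv2.resize(c['image'][y-30:y+70,x-30:x+30,::-1],(360,600),interpolation=cv2.INTER_CUBIC)
im=np.zeros((600,800,3),np.uint8); im[:330,:440]=a; im[:,440:]=b
x,y=180,240; im[330:,:440]=cv2.resize(tp['image'][y-40:y+41,x-66:x+66,::-1],(440,270),interpolation=cv2.INTER_CUBIC)
cv2.imwrite('pics/c8.png',im)
```

```text
15.6 [0.4959 0.3177 0.3002] 0.03598518173153694 25.199038088321686 [-0.34038898  0.5376888  -1.42551257]
[169 124]
```

View pics/c8.png

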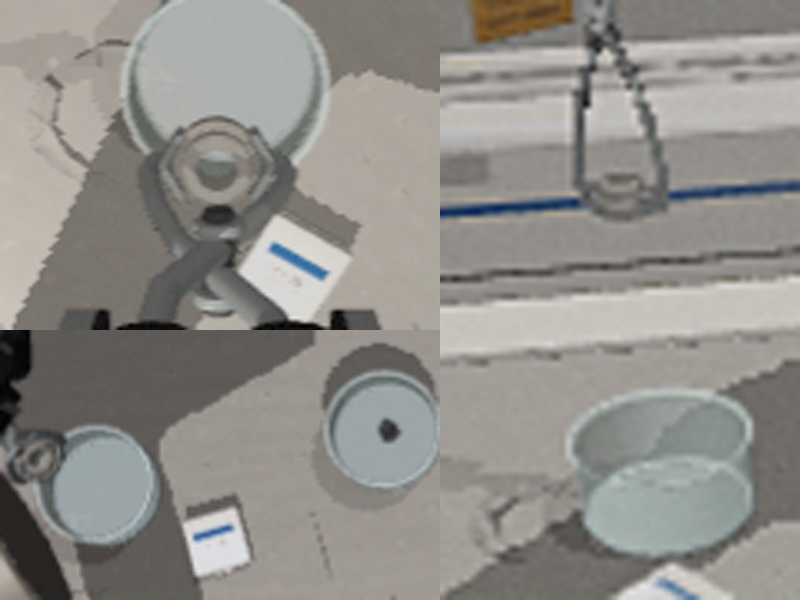

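The adapter is clamped level in the jaws, about 16 cm up. The dish below is empty and in place, and the screw is still in the other dish. I'm handing the job in.

```bash
python3 -c "
from station import env
print(env.finish_job())"
```

```text
the job is handed in; nothing more can be done
None
```

The adapter was lifted out with the tongs and is clamped level about 16 cm above the table; the job was handed in at about 16 s with the screw, dishes and lens box in place in the last pictures (the judge gave no verdict).

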